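Clamp the grooved forming block for the next job

ROBOT

A 6-joint arm with a two-finger parallel gripper is mounted at the origin on the work surface. World frame = base frame: x ahead of the robot, y to its left, z up, the work surface at z = 0. Lengths are in m, angles in rad, forces in N, time in s.
With the tool pointing down it reaches from about 0.375 to 0.975 m from the base axis. Payload 3.8 kg.
Tool frame: the origin (TCP) lies on the front face of the gripper's body, between the roots of the fingers; the fingertips stand 64 mm ahead of it and the grasp point (between the pads) lies 45 mm ahead of it; z points along the fingers, y is the line along which they close (so a half turn about z gives the same grasp; the last joint's range is limited). The gripper opens to 88 mm and grips with 3 to 60 N. Pads are 18 mm wide; open, the fingers measure 123 mm over their backs; the gripper's body (75 mm by 187 mm) begins 45 mm behind the grasp point.
Start: joints at [-1.142, 0.264, 1.604, -0, 1.274, -0.037], TCP at [0.303, -0.603, 0.303] pointing down, gripper open.
Joint ranges: [-2.63, 2.63], [-0.94, 2.18], [0.31, 2.57], [-1.31, 4.45], [0, 2.66], [-2.55, 2.55]. Speed limits (rad/s): [2.57, 2.57, 3.14, 3.14, 3.14, 3.14].

INTERFACE

Orientations are given as a unit quaternion [w, x, y, z].
In Python, from cell import readout, camera, camera_model, job gives the robot as it stands. The module is installed in compiled form; this text tells all that it offers.
- The arm moves only by the tool drive_tool, never from a script. Its argument "commands" is text: rows parted by semicolons, each of 7 numbers parted by spaces: the finger opening in mm, from 0 to 88.1, then the shift along the world's x, y, z in units of 25 mm (1.0 is 25 mm), then the turn, a rotation vector about the world's x, y, z in units of 5 degrees (1.0 is 5 degrees). In form: claw dx dy dz ax ay az; .... A call has 1 to 12 rows; each row shifts and turns the commanded pose from where the row before left it; what a row does not reach is not made up. A row lasts 1/12 s, in which the tool goes at most 41.7 mm and 7.16 degrees, less where a joint would pass 70% of its speed; a pose out of reach is approached as far as the arm can. A call is refused whole if a number of a shift passes 1 or a number of a turn 1, either way. A call with a gripper value outside its range is refused whole. The fingers move at their own pace and stop on an object; "squeeze" is the grip in N (left out, the last holds). Time passes only in rows, so rows that do not move let the fingers close. It gives the time, the measured TCP pose, the force, the opening and the grip force at its end, in the units of the state.
- readout.state(): the state, without advancing time (a new reading comes with each control period).
- camera(name): name is "side" or "top"; returns (picture, depth): 420x560x3 uint8, blue, green, red; 420x560 float32, m along the optical axis (not along the pixel's ray), 0 where there is no reading.
- camera_model(name): a dict with "intrinsics" (3x3 intrinsics, pixels), "eye" and "rotation" of the camera in the world. Camera axes: x right, y up, looking along -z (the intrinsics and any distortion apply to the point x, -y, -z); pixel columns grow to the right and rows downward; lengths in m; the calibration is good to about 2 mm. A picture is of the moment at which its call begins. camera_model takes no time and is no camera call.
- job.job_done(): hands the job in; it is judged then, once.
The state is a dict: "time_s": time; "qpos": joint angles; "qd": joint speeds; "joint_torque": joint torques, N m; "position": TCP position; "orientation": TCP orientation; "ft_force": force on the tool from outside, world axes, zero at the start; "torque": the same for the moment, N m; "opening": finger opening in m; "grasp_force": force on a finger pad.
Only numpy, scipy, OpenCV 4.12 (cv2) and the standard library are available. Lean on these libraries where they do the work, as an engineer would, in place of code of your own. Each camera call takes 0.05 s, during which the arm holds its last target. There are 200 camera calls.

TASK

Lift the dark grooved wooden forming block out of its rack by the middle, lay it grooves up on the cork mat and let go, then take it again by one end and lay it, grooves up, on the green clamp's bed between the two jaws, about centred so that both ends stick out equally, and let go. Then wind the red handwheel clockwise until the moving jaw has pushed the block against the fixed jaw and holds it firmly between them; close the jaw with the wheel only, never by pushing on it. Leave the other tools and dishes on the bench where they are.

Things in the scene. Friction and masses are not known exactly. Their poses are not given: they have to be found in the camera images.
- block: Loose dark hardwood forming block, 160 long (its x) x 36 wide (y) x 40 high (z) mm, 0.16 kg or so, cross grooves in its top. Origin: centre of its underside, z up. The two ends are alike. It starts lying in the rack.
- rack: Fixed pale wooden rack, 184 (x) x 62 (y) mm, floor 12 mm above the bench; the block lies on this floor along the rack's x. Cheeks and end walls as high as 56 mm enclose the block's ends; only the middle 92 mm of the block's length is open on both sides for the fingers. Origin: centre of its underside. It and the mat may swap places.
- mat: Fixed cork mat, 200 (x) x 120 (y) x 4 mm thick. Origin: centre of its underside.
- clamp: Fixed green screw clamp. Origin on the bench, under the centre of the spot for the block, which lies along the clamp's x. The bed is 70 mm wide (x -35 to 35 mm), y -255 to 55 mm, its top 30 mm above the bench; so about 45 mm of the block sticks out beyond the bed at each end (the jaws are 60 mm wide in x), where fingers can flank it. A housing at y -218 to -142 mm, 70 mm high, carries the wheel.
- fixed_jaw: Dark steel fixed jaw of the clamp, 60 (x) x 30 x 45 mm high on the bed, top 75 mm above the bench. Origin: middle of its gripping face's lower edge (its face looks to the clamp's -y, at clamp y +18 mm, z 30 mm).
- jaw: Bright steel moving jaw, 60 (x) x 25 x 45 mm high, top 75 mm above the bench. Origin: middle of its gripping face's lower edge; the face looks to the clamp's +y, towards the fixed jaw. The opening starts 54 to 62 mm wide, and the wheel closes it 3.5 mm per rad (22 mm a turn).
- wheel (a joint): Angle of the red handwheel in rad (0 = jaw fully open), growing clockwise as seen from above, which closes the jaw. It stays where it is left. Its rim is a red ring 100 mm in mean diameter, 84 mm above the bench; turning takes 2 to 5 N at the knob (damped: more when fast), clearly more once the block is held.
- wheel_axis (a point): Centre of the handwheel on its upright axis, 90 mm above the bench.
- knob_top (a point): Top of the black upright knob on the wheel's rim: 22 mm in diameter, 50 mm tall, its top 139 mm above the bench, 50 mm from the wheel's axis. The knob spins freely on its pin, so it can be held with a fixed hand and led round the circle.
- mallet: Loose wooden mallet, 240 mm long; a bystander.
- file: Loose wooden-handled hand tool, 200 mm long; a bystander.
- strainer_a: Loose steel strainer bowl, 64 mm wide, 24 mm high; a bystander.
- strainer_b: Loose brass strainer bowl, 64 mm wide, 24 mm high; a bystander.
- tin: Loose open metal tin, 70 x 100 x 25 mm; a bystander.
- bench_block: Loose steel bench block, 90 x 90 x 20 mm, 1.2 kg; a bystander.
Things that resemble listed ones, but are neither listed nor needed, are in the scene too. Leave any purple look-alike of the block alone.

How it is judged:
On the way, in this order (a step that is already met when the one before it is completed fails the run):
1. the block lies on the cork mat, grooves up, let go (z of block in the frame of mat between -0.002 and 0.008 m and x of block in the frame of mat between -0.06 and 0.06 m and y of block in the frame of mat between -0.05 and 0.05 m and contact force between the fingers and block below 0.1 N and angle between block's own z axis and vertical below 0.06 rad), for 0.2 s.
2. the block lies on the clamp's bed between the jaws, grooves up, about centred, let go (x of block in the frame of clamp between -0.02 and 0.02 m and y of block in the frame of clamp between -0.03 and 0.02 m and z of block in the frame of clamp between 0.026 and 0.034 m and angle between block's own z axis and vertical below 0.06 rad and contact force between the fingers and block below 0.1 N), for 0.2 s.
3. the wheel has been wound until the moving jaw holds the block against the fixed jaw (x of block in the frame of clamp between -0.02 and 0.02 m and y of block in the frame of clamp between -0.03 and 0.02 m and z of block in the frame of clamp between 0.026 and 0.034 m and angle between block's own z axis and vertical below 0.06 rad and contact force between each of jaw, fixed_jaw and block above 2 N and angle between the x axis of block and the x axis of clamp, either way round below 0.06 rad), for 0.2 s.
At the end, for the whole second after the job is handed in: The block lies grooves up (within 0.06 rad) on the clamp's bed, its middle within 20 mm of the bed's centre line along its length and square to the jaws within 0.06 rad, pressed by both jaws with more than 2 N each, released, the block and the wheel at rest (all of step 3 and contact force between the fingers and block below 0.1 N and linear speed of block below 0.01 m/s and velocity of joint wheel between -0.05 and 0.05 rad/s); the robot touches nothing.
It fails at once if the robot pushes on the moving jaw itself with more than 15 N (contact force between the arm and jaw above 15 N).
It fails at once if the fingers push on the moving jaw itself with more than 15 N (contact force between the fingers and jaw above 15 N).
It fails at once if a bystander is moved by more than 30 mm (distance of any of mallet, file, strainer_a, strainer_b, tin, bench_block from where it was at the start of the episode above 0.03 m).
It also fails if it takes over 67 s, if anything falls off the work surface, if the arm or the gripper's body presses on something with over 40 N, if the wrist force passes 120 N, or if a joint passes its speed limit or range.

## Working session

There is one attempt and no reset: what is moved stays moved. The work goes in short steps, Python scripts to look and compute and a tool call to move; the robot and the scene stay as the last step left them, time stands still between calls to the robot, and variables do not carry over. Pictures are saved under pics/ and viewed, at most 10 in all, crops included, and the job is handed in when it is done.

Besides the shell and the picture viewer there is one more tool, called after "Call:" as name(argument=value, ...) on one line, values as JSON. drive_tool: Moves the arm, as the interface text tells. Its arguments: {"type":"object","properties":{"commands":{"type":"string"},"squeeze":{"type":"number"}},"required":["commands"]}

```bash
mkdir -p pics; cat > h.py <<'E'
import numpy as np, cv2
from cell import readout, camera, camera_model, job
def px2w(name,u,v,z):
    m=camera_model(name);K=np.array(m["intrinsics"]);R=np.array(m["rotation"]);e=np.array(m["eye"])
    d=np.linalg.inv(K)@np.array([u,v,1.]);d=R@np.array([d[0],-d[1],-d[2]])
    return e+d*(z-e[2])/d[2]
def cloud(name,dep):
    m=camera_model(name);K=np.array(m["intrinsics"]);R=np.array(m["rotation"]);e=np.array(m["eye"])
    v,u=np.mgrid[:dep.shape[0],:dep.shape[1]]
    x=(u-K[0,2])/K[0,0]*dep;y=(v-K[1,2])/K[1,1]*dep
    return np.stack([x,-y,-dep],-1)@R.T+e
E
python3 - <<'E'
from h import *
for n in("side","top"):
    p,d=camera(n);cv2.imwrite(f"pics/{n}0.png",p);np.save(n+"0.npy",d);print(camera_model(n))
print(readout.state())
E
```

```text
{'intrinsics': array([[538.14420041,   0.        , 285.14137391],
       [  0.        , 538.14420041, 203.22044494],
       [  0.        ,   0.        ,   1.        ]]), 'eye': array([-0.10105465, -1.20931825,  1.16704766]), 'rotation': array([ 0.86971385,  0.42418709, -0.101454  , -0.23101995])}
{'intrinsics': array([[480.80483238,   0.        , 274.75080257],
       [  0.        , 480.80483238, 207.80753239],
       [  0.        ,   0.        ,   1.        ]]), 'eye': array([ 0.37286547, -0.06587052,  1.55527579]), 'rotation': array([-0.70223438, -0.03280875,  0.02836526,  0.71062358])}
{'time_s': 0.1, 'qpos': array([-1.14185840e+00,  2.64711897e-01,  1.60524166e+00, -6.69007338e-07,
        1.27369391e+00, -3.68817114e-02]), 'qd': array([-3.52758575e-04, -8.42943462e-05, -4.78116086e-03, -8.66856808e-04,
       -2.25767790e-03,  6.84006467e-04]), 'joint_torque': array([-1.13664547e-05, -5.03618145e+01, -3.58071077e+01,  7.30048120e-02,
        2.33324262e-02, -5.03988088e-05]), 'position': array([ 0.30297551, -0.60260978,  0.30148712]), 'orientation': array([-1.00766604e-03,  9.72998365e-01,  2.30809719e-01, -2.00426535e-04]), 'ft_force': array([-0.38586446, -0.17186603, -0.03037782]), 'torque': array([ 0.01393911, -0.005101  , -0.02290621]), 'grasp_force': 0.0, 'opening': 0.08831771887459876}
```

View pics/top0.png

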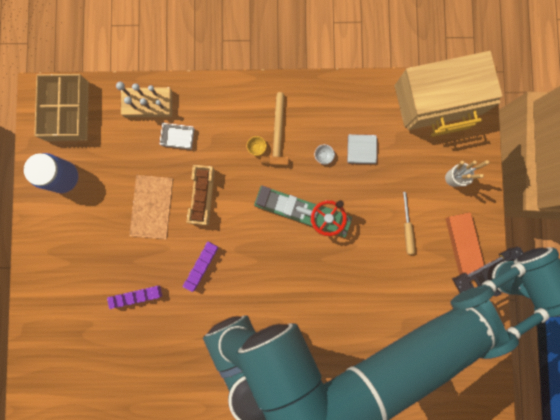

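View pics/side0.png

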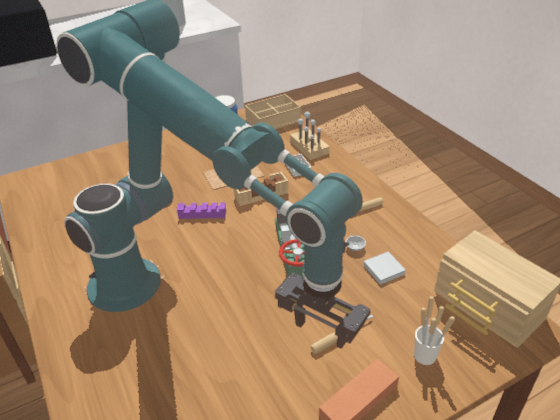

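The top view shows the dark block in the pale rack at (201,195), the mat at (152,207), and the clamp from (262,197) to (345,225) with its wheel at (330,218) and knob near (340,205). Things that could be taken for the block are the purple blocks at (201,266) and (135,298), and the orange brick at (467,250). I choose the dark brown one at (201,195) and check it in a crop.

```bash
cat > h.py <<'E'
import numpy as np, cv2
from scipy.spatial.transform import Rotation as Ro
from cell import readout, camera, camera_model, job
def cm(name):
    m=camera_model(name);q=np.array(m["rotation"])
    return np.array(m["intrinsics"]),Ro.from_quat([q[1],q[2],q[3],q[0]]).as_matrix(),np.array(m["eye"])
def px2w(name,u,v,z):
    K,R,e=cm(name);d=np.linalg.inv(K)@np.array([u,v,1.]);d=R@np.array([d[0],-d[1],-d[2]])
    return e+d*(z-e[2])/d[2]
def cloud(name,dep):
    K,R,e=cm(name);v,u=np.mgrid[:dep.shape[0],:dep.shape[1]]
    x=(u-K[0,2])/K[0,0]*dep;y=(v-K[1,2])/K[1,1]*dep
    return np.stack([x,-y,-dep],-1)@R.T+e
def rect(P):
    r=cv2.minAreaRect((P[:,:2]*1000).astype(np.float32));b=cv2.boxPoints(r)
    e=max((b[1]-b[0],b[2]-b[1]),key=np.linalg.norm)
    return np.round(r[0],1),np.round(sorted(r[1]),1),round(float(np.degrees(np.arctan2(e[1],e[0]))%180),1)
E
python3 - <<'E'
from h import *
p=cv2.imread("pics/top0.png");d=np.load("top0.npy");C=cloud("top",d)
c=p[155:250,120:370];cv2.imwrite("pics/c1.png",cv2.resize(c,None,fx=3.2,fy=3.2,interpolation=cv2.INTER_CUBIC))
print("bench z",np.median(C[280:300,220:240,2]))
hsv=cv2.cvtColor(p,cv2.COLOR_BGR2HSV)
def reg(mask,u0,v0,u1,v1,zl,zh):
    M=np.zeros(mask.shape,bool);M[v0:v1,u0:u1]=1
    M&=mask&(C[...,2]>zl)&(C[...,2]<zh);return C[M]
T=np.ones(hsv.shape[:2],bool)
for n,a in dict(mat=(T,125,170,178,245,.0025,.012),rackblk=(T,182,158,220,232,.006,.2),blktop=(T,182,158,220,232,.046,.054),
  blkdark=(hsv[...,2]<110,182,158,220,232,.046,.056),racktop=(T,182,158,220,232,.0545,.06),
  fixed=(T,250,180,290,220,.068,.08),jaws=(T,250,180,315,225,.068,.08),knob=(T,300,185,365,245,.125,.15),
  red=((((hsv[...,0]<8)|(hsv[...,0]>172))&(hsv[...,1]>170)),300,190,360,245,.06,.1)).items():
    P=reg(*a);print(n,len(P),rect(P) if len(P)>3 else"",np.round(P.mean(0),4) if len(P) else "")
R=reg(*(((((hsv[...,0]<8)|(hsv[...,0]>172))&(hsv[...,1]>170))),300,190,360,245,.06,.1))
print(cv2.minEnclosingCircle((R[:,:2]*1000).astype(np.float32)))
E
```

```text
bench z -0.0007225934900285669
mat 1638 (array([515.9, 345. ]), array([170.5, 243.2]), 0.2) [0.5165 0.3458 0.0052]
rackblk 1218 (array([554.3, 183.3]), array([120.5, 237. ]), 0.2) [0.5507 0.1777 0.0388]
blktop 378 (array([550.5, 180.5]), array([ 62.9, 184.2]), 174.0) [0.548  0.1813 0.0503]
blkdark 12 (array([550.5, 173.1]), array([ 30.5, 110.9]), 167.1) [0.5303 0.1728 0.048 ]
racktop 155 (array([550.1, 180.2]), array([ 61.8, 183.4]), 173.5) [0.5482 0.179  0.0566]
fixed 250 (array([526.8, -58.5]), array([ 59.7, 111.1]), 69.7) [ 0.5305 -0.0429  0.0742]
jaws 326 (array([514.2, -92.9]), array([ 61.4, 184.2]), 69.2) [ 0.5271 -0.059   0.0742]
knob 43 (array([ 507.9, -249.6]), array([18.9, 19.7]), 133.9) [ 0.5079 -0.2498  0.1359]
red 398 (array([ 466.4, -219.8]), array([104.9, 108.3]), 51.3) [ 0.4637 -0.2195  0.0874]
((468.04144287109375, -220.76658630371094), 55.15850830078125)
```

View pics/c1.png

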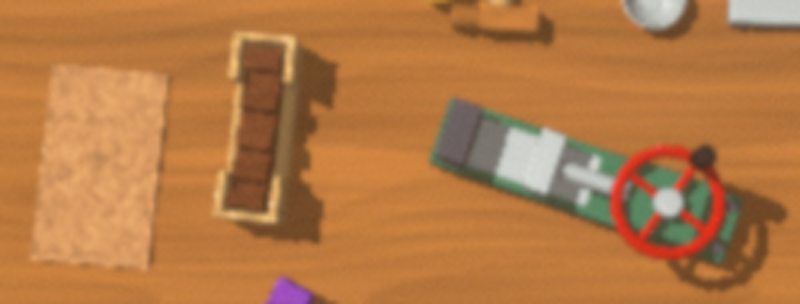

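The crop confirms the dark brown grooved block in the pale rack, the mat to its left, the dark fixed jaw at crop (460,133), the bright moving jaw at crop (550,160), and the black knob at crop (703,157).

```bash
python3 - <<'E'
from h import *
p=cv2.imread("pics/top0.png");d=np.load("top0.npy");C=cloud("top",d)
M=np.zeros(d.shape,bool);M[180:226,250:312]=1;M&=(C[...,2]>.07)&(C[...,2]<.08)
P=C[M]
w=np.array([.466,-.2198])
for ang in (70,):
    pass
# gap split
s=(P[:,:2]-w)@np.array([np.cos(np.radians(70)),np.sin(np.radians(70))])
h,e=np.histogram(s,bins=np.arange(.05,.26,.005));print([(round(float(a),3),int(b)) for a,b in zip(e,h)])
for lo,hi in((.17,.25),(.08,.15)):
    Q=P[(s>lo)&(s<hi)];print(len(Q),rect(Q),Q[:,2].mean())
for q in [(55,65),(168,73),(150,268),(32,260),(101,166)]:
    print("mat",px2w("top",120+q[0]/3.2,155+q[1]/3.2,.004).round(4))
# block dark pixels ray cast onto z=.052
hsv=cv2.cvtColor(p,cv2.COLOR_BGR2HSV);m=np.zeros(d.shape,np.uint8);m[160:232,182:220]=((hsv[...,2]<135)&(hsv[...,0]<15)&(hsv[...,1]>120))[160:232,182:220]*255
m=cv2.morphologyEx(m,cv2.MORPH_OPEN,np.ones((3,3)))
n,l,st,ce=cv2.connectedComponentsWithStats(m);print(st[1:],ce[1:])
i=1+st[1:,4].argmax();v,u=np.nonzero(l==i)
print("block",rect(np.array([px2w("top",a,b,.052) for a,b in zip(u,v)])))
Q=C[(l==i)];print(np.median(Q[:,2]))
from cell import readout
print(Ro.from_quat([.97300,.23081,0,0]).as_matrix().round(3))
E
```

```text
[(0.05, 0), (0.055, 0), (0.06, 0), (0.065, 0), (0.07, 0), (0.075, 0), (0.08, 0), (0.085, 0), (0.09, 0), (0.095, 0), (0.1, 0), (0.105, 0), (0.11, 13), (0.115, 26), (0.12, 28), (0.125, 25), (0.13, 31), (0.135, 11), (0.14, 0), (0.145, 0), (0.15, 0), (0.155, 0), (0.16, 0), (0.165, 0), (0.17, 0), (0.175, 0), (0.18, 0), (0.185, 0), (0.19, 0), (0.195, 12), (0.2, 26), (0.205, 29), (0.21, 26), (0.215, 29), (0.22, 27), (0.225, 18), (0.23, 0), (0.235, 0), (0.24, 0), (0.245, 0), (0.25, 0)]
167 (array([540.9, -20.3]), array([29.6, 59.7]), 159.5) 0.07430850752746719
134 (array([ 510.7, -103.4]), array([24.5, 60.3]), 160.8) 0.07481193854807297
mat [0.6194 0.3909 0.004 ]
mat [0.6097 0.2754 0.004 ]
mat [0.4116 0.2922 0.004 ]
mat [0.421  0.4115 0.004 ]
mat [0.5154 0.3428 0.004 ]
[[191 169  17  52 477]
 [214 174   6  11  55]
 [212 193   6  15  54]
 [200 210  20  20 200]] [[200.20964361 196.6163522 ]
 [216.92727273 179.29090909]
 [213.75925926 199.85185185]
 [212.41       222.175     ]]
block (array([548.2, 178.4]), array([ 41.3, 160.9]), 173.7)
0.045839156579472906
[[ 0.893  0.449  0.   ]
 [ 0.449 -0.893  0.   ]
 [ 0.     0.    -1.   ]]
```

Call:
drive_tool(commands="64 0.3 1 0 0 0 -0.55;64 0.3 1 0 0 0 -0.55;64 0.3 1 0 0 0 -0.55;64 0.3 1 0 0 0 -0.55;64 0.3 1 0 0 0 -0.55;64 0.3 1 0 0 0 -0.55;64 0.3 1 0 0 0 -0.55;64 0.3 1 0 0 0 -0.55;64 0.3 1 0 0 0 -0.55;64 0.3 1 0 0 0 -0.55;64 0.3 1 0 0 0 -0.55;64 0.3 1 0 0 0 -0.55")

```text
time_s: 1.1
position: [0.3931, -0.3016, 0.3022]
orientation: [-0.0, 0.998, -0.056, -0.0]
ft_force: [0.4, 0.0, 0.0]
opening: 0.064
grasp_force: 0.0
```

Call:
drive_tool(commands="64 0.3 1 0 0 0 0;64 0.3 1 0 0 0 0;64 0.3 1 0 0 0 0;64 0.3 1 0 0 0 0;64 0.3 1 0 0 0 0;64 0.3 1 0 0 0 0;64 0.3 1 0 0 0 0;64 0.3 1 0 0 0 0;64 0.3 1 0 0 0 0;64 0.3 1 0 0 0 0;64 0.3 1 0 0 0 0;64 0.3 1 0 0 0 0")

```text
time_s: 2.1
position: [0.483, -0.0017, 0.3023]
orientation: [0.0, 0.998, -0.055, -0.0]
ft_force: [0.2, 0.3, 0.8]
opening: 0.0637
grasp_force: 0.0
```

Call:
drive_tool(commands="64 0.333 0.91 0 0 0 0;64 0.333 0.91 0 0 0 0;64 0.333 0.91 0 0 0 0;64 0.333 0.91 0 0 0 0;64 0.333 0.91 0 0 0 0;64 0.333 0.91 -0.5 0 0 0;64 0.333 0.91 -0.5 0 0 0;64 0.333 0.91 -0.5 0 0 0;64 0 0 -1 0 0 0;64 0 0 -1 0 0 0;64 0 0 -1 0 0 0;64 0 0 0 0 0 0")

```text
time_s: 3.1
position: [0.5458, 0.1781, 0.184]
orientation: [0.002, 0.998, -0.055, -0.005]
ft_force: [-0.7, -0.4, -0.5]
opening: 0.0639
grasp_force: 0.0
```

```bash
python3 - <<'E'
from h import *
p,d=camera("side");cv2.imwrite("pics/s1.png",cv2.resize(p[100:260,150:400],None,fx=3.2,fy=3.2,interpolation=cv2.INTER_CUBIC))
E
```

```text
(no output)
```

View pics/s1.png

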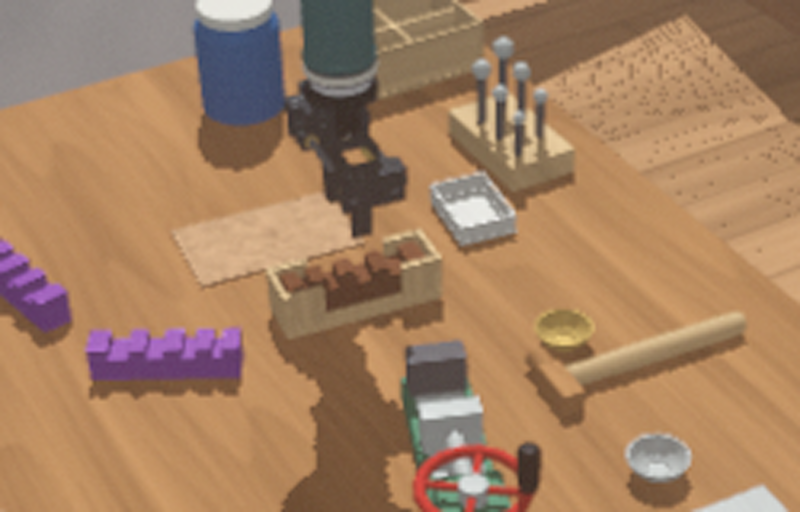

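The side view shows the gripper right above the dark block's open middle, crop (360,270), with nothing in the way.

Call:
drive_tool(commands="64 0.1 0.05 -0.5 0 0 0;64 0 0 -1 0 0 0;64 0 0 -1 0 0 0;64 0 0 -1 0 0 0;64 0 0 0 0 0 0;64 0 0 0 0 0 0")

```text
time_s: 3.65
position: [0.5521, 0.18, 0.1026]
orientation: [0.0, 0.998, -0.055, -0.001]
ft_force: [0.5, 0.4, 0.1]
opening: 0.064
grasp_force: 0.0
```

Call:
drive_tool(commands="64 -0.1 0 -0.4 0 0 0;64 0 0 -0.4 0 0 0;64 0 0 0 0 0 0;0 0 0 0 0 0 0;0 0 0 0 0 0 0;0 0 0 0 0 0 0;0 0 0 0 0 0 0;0 0 0 0 0 0 0;0 0 0 0 0 0 0", squeeze=35)

```text
time_s: 4.4
position: [0.5501, 0.1803, 0.0832]
orientation: [-0.0, 0.998, -0.055, 0.0]
ft_force: [-0.4, 0.2, 1.7]
opening: 0.0356
grasp_force: 35.0
```

Call:
drive_tool(commands="0 0 0 0.4 0 0 0;0 0 0 0.9 0 0 0;0 0 0 1 0 0 0;0 0 0 1 0 0 0;0 -0.2 0.9 0 0 0 0;0 -0.2 0.95 0 0 0 0;0 -0.2 0.95 0 0 0 0;0 -0.2 0.95 0 0 0 0;0 -0.2 0.95 0 0 0 0;0 -0.2 0.95 0 0 0 0;0 -0.2 0.85 0 0 0 0;0 0 0 0 0 0 0")

```text
time_s: 5.4
position: [0.5138, 0.3461, 0.1658]
orientation: [-0.001, 0.999, -0.054, 0.0]
ft_force: [-0.1, 0.0, -1.4]
opening: 0.0357
grasp_force: 35.0
```

Call:
drive_tool(commands="0 0 0 -0.8 0 0 0;0 0 0 -0.9 0 0 0;0 0 0 -0.8 0 0 0;0 0 0 -0.4 0 0 0;0 0 0 0 0 0 0;0 0 0 0 0 0 0")

```text
time_s: 5.9
position: [0.5146, 0.3421, 0.0925]
orientation: [0.0, 0.998, -0.055, -0.001]
ft_force: [0.1, -0.1, -0.8]
opening: 0.0355
grasp_force: 35.0
```

Call:
drive_tool(commands="0 0 0 -0.4 0 0 0;0 0 0 -0.26 0 0 0;0 0 0 0 0 0 0;0 0 0 0 0 0 0")

```text
time_s: 6.23
position: [0.5146, 0.3425, 0.076]
orientation: [0.0, 0.998, -0.055, -0.0]
ft_force: [0.4, 0.3, -1.5]
opening: 0.0356
grasp_force: 35.0
```

Call:
drive_tool(commands="66 0 0 0 0 0 0;66 0 0 0 0 0 0;66 0 0 0 0 0 0;66 0 0 0 0 0 0;66 0 0 0 0 0 0;66 0 0 0 0 0 0;66 0 0 0 0 0 0;66 -0.7 0.08 0 0 0 0;66 -0.8 0.09 0 0 0 0;66 -0.8 0.09 0 0 0 0;66 0 0 0 0 0 0;66 0 0 0 0 0 0")

```text
time_s: 7.23
position: [0.4566, 0.3492, 0.0761]
orientation: [0.0, 0.999, -0.054, -0.0]
ft_force: [0.4, 0.3, 0.8]
opening: 0.066
grasp_force: 0.0
```

```bash
python3 - <<'E'
from h import *
p,d=camera("side");cv2.imwrite("pics/s2.png",cv2.resize(p[100:240,170:370],None,fx=4,fy=4,interpolation=cv2.INTER_CUBIC))
p,d=camera("top");cv2.imwrite("pics/top2.png",p)
E
```

```text
(no output)
```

View pics/s2.png

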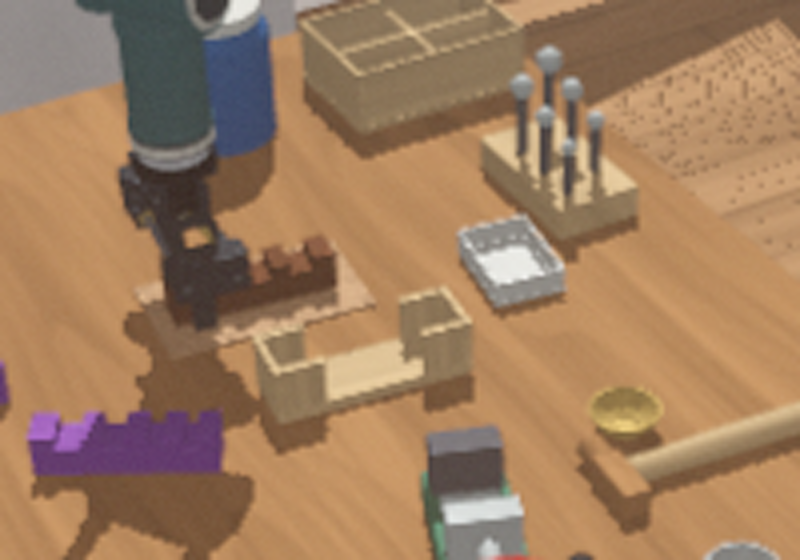

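The block lies grooves up on the mat, and the open fingers flank its near end at crop (205,280).

Call:
drive_tool(commands="0 0 0 0 0 0 0;0 0 0 0 0 0 0;0 0 0 0 0 0 0;0 0 0 0 0 0 0;0 0 0 0 0 0 0;0 0 0 0 0 0 0;0 0 0 0.5 0 0 0;0 0 0 1 0 0 0;0 0 0 1 0 0 0;0 0 0 1 0 0 0;0 0 0 1 0 0 0;0 0 0 0 0 0 0", squeeze=50)

```text
time_s: 8.33
position: [0.4599, 0.3511, 0.1953]
orientation: [-0.003, 0.998, -0.055, 0.004]
ft_force: [1.2, 1.1, -0.4]
opening: 0.0356
grasp_force: 50.0
```

Call:
drive_tool(commands="0 0 -0.5 0 0 0 0;0 0.1 -1 0 0 0 -0.3;0 0.1 -1 0 0 0 -0.3;0 0.1 -1 0 0 0 -0.3;0 0.1 -1 0 0 0 -0.3;0 0.1 -1 0 0 0 -0.3;0 0.1 -1 0 0 0 -0.3;0 0 -1 0 0 0 -0.3;0 0 -1 0 0 0 -0.3;0 0 -1 0 0 0 -0.3;0 0 -1 0 0 0 0;0 0 -1 0 0 0 0")

```text
time_s: 9.33
position: [0.4701, 0.0598, 0.1866]
orientation: [0.001, 0.985, -0.172, -0.002]
ft_force: [0.3, -0.5, -1.3]
opening: 0.0358
grasp_force: 50.0
```

Call:
drive_tool(commands="0 0 -1 0 0 0 0;0 0 -1 0 0 0 0;0 0 -1 0 0 0 0;0 0 -1 0 0 0 0;0 0 -0.6 0 0 0 0;0 0 0 0 0 0 0;0 0 0 0 0 0 0;0 0 0 0 0 0 0")

```text
time_s: 10.0
position: [0.471, -0.0531, 0.1875]
orientation: [-0.0, 0.985, -0.172, -0.001]
ft_force: [0.1, 0.7, -1.3]
opening: 0.0355
grasp_force: 50.0
```

```bash
python3 - <<'E'
from h import *
s=readout.state();print(s["position"],s["orientation"],s["opening"],s["grasp_force"],s["torque"])
p,d=camera("top");cv2.imwrite("pics/top3.png",p);C=cloud("top",d)
p2,d2=camera("side");cv2.imwrite("pics/side3.png",p2);
a=cv2.resize(p[140:260,220:360],None,fx=2.8,fy=2.8,interpolation=cv2.INTER_CUBIC);b=cv2.resize(p2[120:240,230:370],None,fx=2.8,fy=2.8,interpolation=cv2.INTER_CUBIC)
cv2.imwrite("pics/c3.png",np.hstack([a,b]))
E
```

```text
[ 0.47103794 -0.05306348  0.18745684] [-1.59455427e-04  9.85039920e-01 -1.72321073e-01 -1.33377885e-03] 0.03545145256973178 49.992522932589054 [ 0.1115968   0.05145589 -0.01050494]
```

View pics/c3.png

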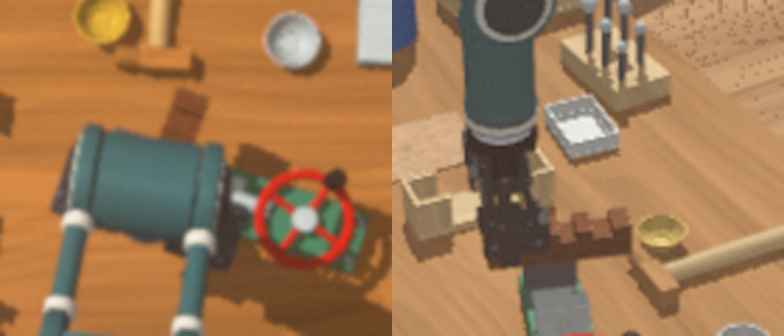

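The block is held level by its near end above the clamp. Its far end shows at crop-left (190,100), and it still clears the jaws.

```bash
python3 - <<'E'
from h import *
p=cv2.imread("pics/top3.png")
K,R,e=cm("top")
# expected far end centre
pos=np.array([.47104,-.05306]);yaw=np.radians(-19.85);x=np.array([np.cos(yaw),np.sin(yaw)]);y=np.array([-x[1],x[0]])
hsv=cv2.cvtColor(p,cv2.COLOR_BGR2HSV)
u0,v0,u1,v1=272,165,300,195
m=np.zeros(hsv.shape[:2],bool);m[v0:v1,u0:u1]=((hsv[...,2]<140)&(hsv[...,0]<15))[v0:v1,u0:u1]
v,u=np.nonzero(m);P=np.array([px2w("top",a,b,.1555)[:2] for a,b in zip(u,v)])
l=(P-pos)@x;t=(P-pos)@y
print(len(P),"far",np.percentile(l,[90,95,98,100]),"lat",np.percentile(t,[0,5,50,95,100]))
E
```

```text
249 far [0.14924628 0.15297727 0.15593587 0.15967978] lat [-0.04834728 -0.0156894   0.00199209  0.03574834  0.05272956]
```

```bash
python3 - <<'E'
from h import *
p=cv2.imread("pics/top3.png");hsv=cv2.cvtColor(p,cv2.COLOR_BGR2HSV)
K,R,e=cm("top");pos=np.array([.47104,-.05306]);yaw=np.radians(-19.85);x=np.array([np.cos(yaw),np.sin(yaw)])
for l in np.arange(.115,.165,.003):
    w=np.append(pos+l*x,.1555);c=R.T@(w-e);q=K@np.array([c[0],-c[1],-c[2]]);q=q[:2]/q[2]
    print(round(l,3),q.round(1),hsv[int(round(q[1])),int(round(q[0]))],end=";")
print()
for t in np.arange(-.027,.028,.003):
    w=np.append(pos+.125*x+t*np.array([-x[1],x[0]]),.1555);c=R.T@(w-e);q=K@np.array([c[0],-c[1],-c[2]]);q=q[:2]/q[2]
    print(round(t,3),hsv[int(round(q[1])),int(round(q[0]))][1:],end=";")
E
```

```text
0.115 [286.1 178.9] [ 11 160 110];0.118 [286.4 177.9] [ 11 163 127];0.121 [286.8 177. ] [ 11 163 130];0.124 [287.1 176. ] [ 12 167 131];0.127 [287.4 175.1] [ 11 168 132];0.13 [287.8 174.1] [ 11 162 137];0.133 [288.1 173.2] [ 12 165 144];0.136 [288.4 172.2] [ 13 168 164];0.139 [288.8 171.2] [ 14 173 184];0.142 [289.1 170.3] [ 14 170 184];0.145 [289.4 169.3] [ 14 173 167];0.148 [289.8 168.4] [ 14 169 127];0.151 [290.1 167.4] [ 13 161 114];0.154 [290.4 166.5] [ 14 166 109];0.157 [290.8 165.5] [ 14 165 108];0.16 [291.1 164.6] [ 14 164 106];0.163 [291.4 163.6] [ 13 164 106];
-0.027 [174 198];-0.024 [171 197];-0.021 [172 176];-0.018 [170 141];-0.015 [161 133];-0.012 [162 131];-0.009 [164 131];-0.006 [163 133];-0.003 [160 132];-0.0 [167 131];0.003 [162 134];0.006 [164 134];0.009 [164 135];0.012 [168 138];0.015 [165 159];0.018 [171 183];0.021 [170 196];0.024 [170 196];0.027 [171 198];
```

Call:
drive_tool(commands="0 0.09 0.38 0 0 0 0;0 0 0 -0.6 0 0 0;0 0 0 -0.6 0 0 0;0 0 0 -0.6 0 0 0;0 0 0 -0.5 0 0 0;0 0 0 0 0 0 0;0 0 0 0 0 0 0;0 0 0 0 0 0 0")

```text
time_s: 10.77
position: [0.4751, -0.0432, 0.1318]
orientation: [-0.0, 0.985, -0.172, 0.0]
ft_force: [0.0, -0.1, -1.2]
opening: 0.0356
grasp_force: 50.0
```

Call:
drive_tool(commands="0 -0.06 0 -0.4 0 0 0;0 0 0 -0.35 0 0 0;0 0 0 -0.25 0 0 0;0 0 0 -0.14 0 0 0;0 0 0 0 0 0 0;0 0 0 0 0 0 0")

```text
time_s: 11.27
position: [0.473, -0.0439, 0.1024]
orientation: [-0.0, 0.985, -0.172, -0.0]
ft_force: [0.4, -0.9, -2.4]
opening: 0.0354
grasp_force: 50.0
```

Call:
drive_tool(commands="0 0 0 -0.04 0 0 0;0 0 0 0 0 0 0;52 0 0 0 0 0 0;52 0 0 0 0 0 0;52 0 0 0 0 0 0;52 0 0 0.6 0 0 0;52 0 0 1 0 0 0;52 0 0 1 0 0 0;52 0 0 1 0 0 0;52 -0.8 0.8 1 0 0 0;52 -0.8 0.8 0 0 0 0;52 -0.8 0.8 0 0 0 0")

```text
time_s: 12.27
position: [0.414, 0.0165, 0.219]
orientation: [-0.0, 0.985, -0.173, 0.002]
ft_force: [-0.2, 0.4, 0.2]
opening: 0.052
grasp_force: 0.0
```

Call:
drive_tool(commands="40 -0.3 1 0 0 0 0;40 -0.3 1 0 0 0 0;40 0 1 0 0 0 0;40 0 1 0 0 0 0;40 0 0 0 0 0 0")

```text
time_s: 12.68
position: [0.398, 0.1191, 0.2171]
orientation: [-0.001, 0.985, -0.171, 0.0]
ft_force: [0.4, -0.4, -0.2]
opening: 0.0398
grasp_force: 0.0
```

```bash
python3 - <<'E'
from h import *
s=readout.state();print(s["position"])
p,d=camera("top");cv2.imwrite("pics/top4.png",p);C=cloud("top",d)
p2,d2=camera("side");cv2.imwrite("pics/side4.png",p2)
a=cv2.resize(p[150:260,230:370],None,fx=2.8,fy=2.8,interpolation=cv2.INTER_CUBIC);b=cv2.resize(p2[180:290,230:370],None,fx=2.8,fy=2.8,interpolation=cv2.INTER_CUBIC)
cv2.imwrite("pics/c4.png",np.hstack([a,b]))
O=np.array([.5296,-.0513]);yw=np.radians(-20);X=np.array([np.cos(yw),np.sin(yw)]);Y=np.array([-X[1],X[0]])
L=np.stack([(C[...,:2]-O)@X,(C[...,:2]-O)@Y],-1)
m=(C[...,2]>.058)&(C[...,2]<.08)&(abs(L[...,0])<.11)&(L[...,1]>-.042)&(L[...,1]<.016)
m=cv2.morphologyEx(m.astype(np.uint8),cv2.MORPH_OPEN,np.ones((2,2)))>0
P=L[m];print(len(P),rect(P),np.median(C[m][:,2]))
k=(C[...,2]>.125)&(C[...,2]<.15)&(np.linalg.norm(C[...,:2]-[.467,-.22],axis=-1)<.08)
print("knob",k.sum(),rect(C[k]))
E
```

```text
[0.39797901 0.11909555 0.21705014]
410 (array([-33.3, -20.3]), array([ 57.8, 230.2]), 9.2) 0.06754139825884842
knob 43 (array([ 507.8, -250.1]), array([18. , 20.4]), 88.4)
```

View pics/c4.png

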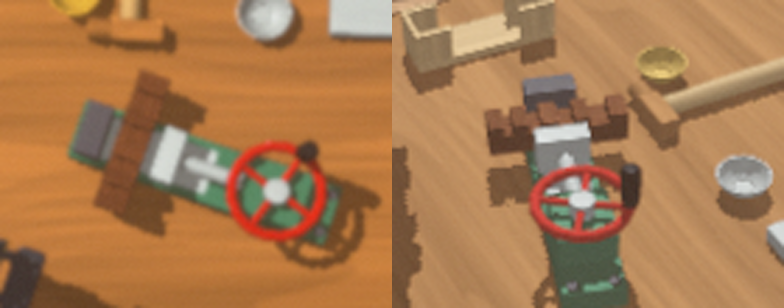

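The block lies between the jaws with its ends sticking out on both sides; its centre is at about crop-left (134,141). The knob at crop (308,150) has not moved.

```bash
python3 - <<'E'
from h import *
O=np.array([.5296,-.0513]);yw=np.radians(-20);X=np.array([np.cos(yw),np.sin(yw)]);Y=np.array([-X[1],X[0]])
p=cv2.imread("pics/top4.png");hsv=cv2.cvtColor(p,cv2.COLOR_BGR2HSV)
m=np.zeros(p.shape[:2],np.uint8);m[170:232,258:298]=((hsv[...,2]<140)&(hsv[...,0]<16)&(hsv[...,1]>110))[170:232,258:298]
m=cv2.morphologyEx(m,cv2.MORPH_OPEN,np.ones((3,3)))
n,l,st,ce=cv2.connectedComponentsWithStats(m);i=1+st[1:,4].argmax();v,u=np.nonzero(l==i)
P=np.array([px2w("top",a,b,.07)[:2] for a,b in zip(u,v)]);L=np.stack([(P-O)@X,(P-O)@Y],-1);print(len(P),rect(L))
for q in[(140,72),(170,80),(128,212),(97,200),(134,141)]:
    w=px2w("top",230+q[0]/2.8,150+q[1]/2.8,.07)[:2]-O;print((w@X*1e3).round(1),(w@Y*1e3).round(1))
E
```

```text
864 (array([ -5.4, -32.3]), array([ 82.5, 166.4]), 6.9)
76.1 2.7
78.6 -31.8
-75.5 -36.3
-74.3 0.4
1.0 -16.5
```

Call:
drive_tool(commands="60 0.3 -0.9 0.3 0 0 0;60 0.3 -1 0.2 0 0 0;60 0.3 -1 0 0 0 0;60 0.3 -1 0 0 0 0;60 0.3 -1 0 0 0 0;60 0.3 -1 0 0 0 0;60 0.3 -1 0 0 0 0;60 0.3 -1 0 0 0 0;60 0.3 -1 0 0 0 0;60 0.3 -1 0 0 0 0;60 0.3 -1 0 0 0 0;60 0.3 -1 0 0 0 0")

```text
time_s: 13.78
position: [0.4874, -0.1841, 0.2289]
orientation: [0.0, 0.985, -0.173, -0.0]
ft_force: [0.5, 0.4, 0.1]
opening: 0.0601
grasp_force: 0.0
```

Call:
drive_tool(commands="60 0.3 -1 0 0 0 0;60 0.3 -1 0 0 0 0;60 0.2 -0.86 0 0 0 0;60 0 0 0 0 0 0;60 0 0 0 0 0 0;60 0 0 0 0 0 0")

```text
time_s: 14.28
position: [0.507, -0.2531, 0.2287]
orientation: [-0.0, 0.985, -0.173, -0.001]
ft_force: [-1.1, 0.8, -0.5]
opening: 0.0602
grasp_force: 0.0
```

Call:
drive_tool(commands="60 0.04 0.12 -0.4 0 0 0;60 0 0 -0.8 0 0 0;60 0 0 -0.8 0 0 0;60 0 0 -0.6 0 0 0;60 0 0 0 0 0 0;60 0 0 0 0 0 0;0 0 0 0 0 0 0;0 0 0 0 0 0 0;0 0 0 0 0 0 0;0 0 0 0 0 0 0;0 0 0 0 0 0 0;0 0 0 0 0 0 0", squeeze=30)

```text
time_s: 15.28
position: [0.5092, -0.2503, 0.1648]
orientation: [0.0, 0.985, -0.172, 0.0]
ft_force: [-1.3, -3.8, 1.7]
opening: 0.0221
grasp_force: 1.4
```

Call:
drive_tool(commands="0 0 0 0 0 0 0;0 -0.229 -0.263 0 0 0 0;0 -0.271 -0.219 0 0 0 0;0 -0.305 -0.169 0 0 0 0;0 -0.33 -0.114 0 0 0 0;0 0 0 0 0 0 0")

```text
time_s: 15.78
position: [0.4804, -0.2698, 0.1648]
orientation: [0.0, 0.985, -0.172, 0.001]
ft_force: [0.3, -1.8, 1.5]
opening: 0.0209
grasp_force: 30.0
```

```bash
cat > k.py <<'E'
from h import *
import sys
# rows for n clockwise steps of st deg from the measured place
s=readout.state();p=s["position"][:2]-np.array([.468,-.2205]);th=np.degrees(np.arctan2(p[1],p[0]))
print("th",th.round(1),"r",np.linalg.norm(p).round(4),s["time_s"],"F",s["ft_force"].round(1),s["grasp_force"].round(0))
st,n=float(sys.argv[1]),int(sys.argv[2]);q=p*1e3
for k in range(1,n+1):
    a=np.radians(th-k*st);t=50*np.array([np.cos(a),np.sin(a)]);d=((t-q)/25).round(2);q=q+d*25
    print(d[0],d[1],end="; ")
E
python3 k.py 12 12
python3 - <<'E'
from h import *
p,d=camera("top");C=cloud("top",d);O=np.array([.5296,-.0513]);yw=np.radians(70);Y=np.array([np.cos(yw),np.sin(yw)])
m=(C[...,2]>.0725)&(C[...,2]<.08);y=((C[...,:2]-O)@Y)[m&(abs((C[...,:2]-O)@np.array([Y[1],-Y[0]]))<.03)];y=y[(y>-.09)&(y<-.02)]
print(len(y),np.percentile(y,[2,50,98]))
E
```

```text
95 [-0.06466633 -0.05284618 -0.02742916]Traceback (most recent call last):
  File "k.py", line 5, in <module>
    print("th",th.round(1),"r",np.linalg.norm(p).round(4),s["time_s"],"F",s["ft_force"].round(1),s["grasp_force"].round(0))
                                                                                                 ^^^^^^^^^^^^^^^^^^^^^^
AttributeError: 'float' object has no attribute 'round'
```

```bash
sed -i 's/s\["grasp_force"\].round(0)/s["grasp_force"]/' k.py; python3 k.py 12 11
```

```text
th -75.8 r 0.0509 15.8333 F [-0.6 -1.9  2.8] 30.000490942038596
-0.42 -0.03; -0.42 0.03; -0.4 0.12; -0.37 0.19; -0.32 0.27; -0.26 0.33; -0.19 0.37; -0.1 0.41; -0.01 0.42; 0.07 0.41; 0.15 0.39;
```

Call:
drive_tool(commands="0 -0.42 -0.03 0 0 0 0;0 -0.42 0.03 0 0 0 0;0 -0.4 0.12 0 0 0 0;0 -0.37 0.19 0 0 0 0;0 -0.32 0.27 0 0 0 0;0 -0.26 0.33 0 0 0 0;0 -0.19 0.37 0 0 0 0;0 -0.1 0.41 0 0 0 0;0 -0.01 0.42 0 0 0 0;0 0.07 0.41 0 0 0 0;0 0.15 0.39 0 0 0 0;0 0 0 0 0 0 0")

```text
time_s: 16.83
position: [0.4251, -0.1962, 0.1648]
orientation: [0.001, 0.985, -0.172, 0.002]
ft_force: [4.9, 0.0, -0.3]
opening: 0.0212
grasp_force: 30.0
```

```bash
python3 k.py 12 11
```

```text
th 150.5 r 0.0493 16.8333 F [ 4.9  0.  -0.3] 30.000162147916853
0.22 0.35; 0.31 0.29; 0.36 0.21; 0.4 0.13; 0.41 0.05; 0.42 -0.04; 0.4 -0.13; 0.36 -0.21; 0.31 -0.27; 0.25 -0.34; 0.17 -0.38;
```

Call:
drive_tool(commands="0 0.22 0.35 0 0 0 0;0 0.31 0.29 0 0 0 0;0 0.36 0.21 0 0 0 0;0 0.4 0.13 0 0 0 0;0 0.41 0.05 0 0 0 0;0 0.42 -0.04 0 0 0 0;0 0.4 -0.13 0 0 0 0;0 0.36 -0.21 0 0 0 0;0 0.31 -0.27 0 0 0 0;0 0.25 -0.34 0 0 0 0;0 0.17 -0.38 0 0 0 0;0 0 0 0 0 0 0")

```text
time_s: 17.83
position: [0.5156, -0.205, 0.1648]
orientation: [-0.001, 0.985, -0.172, 0.001]
ft_force: [3.9, 0.3, 2.7]
opening: 0.021
grasp_force: 30.0
```

```bash
python3 k.py 10 8
cat > j.py <<'E'
from h import *
p,d=camera("top");C=cloud("top",d);O=np.array([.5296,-.0513]);yw=np.radians(70);Y=np.array([np.cos(yw),np.sin(yw)])
m=(C[...,2]>.0725)&(C[...,2]<.08);y=((C[...,:2]-O)@Y)[m&(abs((C[...,:2]-O)@np.array([Y[1],-Y[0]]))<.03)];y=y[(y>-.09)&(y<.01)]
print(len(y),np.percentile(y,[2,25,50,75,98]).round(4))
E
python3 j.py
```

```text
th 18.0 r 0.05 17.8333 F [3.9 0.3 2.7] 30.000285180285573
0.08 -0.34; 0.01 -0.35; -0.04 -0.34; -0.1 -0.34; -0.16 -0.31; -0.21 -0.28; -0.25 -0.23; -0.3 -0.19; 110 [-0.0484 -0.0421 -0.0352 -0.0278  0.0013]
```

Call:
drive_tool(commands="0 0.08 -0.34 0 0 0 0;0 0.01 -0.35 0 0 0 0;0 -0.04 -0.34 0 0 0 0;0 -0.1 -0.34 0 0 0 0;0 -0.16 -0.31 0 0 0 0;0 -0.21 -0.28 0 0 0 0;0 -0.25 -0.23 0 0 0 0;0 -0.3 -0.19 0 0 0 0;0 0 0 0 0 0 0", squeeze=45)

```text
time_s: 18.63
position: [0.4901, -0.266, 0.1648]
orientation: [0.002, 0.985, -0.172, 0.002]
ft_force: [2.8, -5.0, -0.2]
opening: 0.0211
grasp_force: 45.0
```

```bash
python3 k.py 6 8; python3 j.py
```

```text
th -64.1 r 0.0506 18.6333 F [ 2.8 -5.  -0.2] 44.9998736950738
-0.2 -0.06; -0.2 -0.06; -0.21 -0.04; -0.21 -0.02; -0.21 0.01; -0.21 0.02; -0.2 0.05; -0.2 0.07; 106 [-0.0428 -0.0359 -0.0293 -0.0221  0.0053]
```

Call:
drive_tool(commands="0 -0.2 -0.07 0 0 0 0;0 -0.2 -0.06 0 0 0 0;0 -0.21 -0.04 0 0 0 0;0 -0.21 -0.02 0 0 0 0;0 0 0 0 0 0 0;0 0 0 0 0 0 0")

```text
time_s: 19.18
position: [0.4699, -0.2709, 0.1648]
orientation: [0.002, 0.985, -0.172, 0.002]
ft_force: [3.5, -7.4, -0.2]
opening: 0.0205
grasp_force: 45.0
```

```bash
python3 k.py 5 8
```

```text
th -87.8 r 0.0504 19.1833 F [ 3.5 -7.4 -0.2] 44.99977029983711
-0.18 0.02; -0.17 0.01; -0.17 0.04; -0.17 0.04; -0.16 0.06; -0.16 0.08; -0.15 0.08; -0.14 0.11;
```

Call:
drive_tool(commands="0 -0.18 -0.02 0 0 0 0;0 -0.17 0.01 0 0 0 0;0 -0.17 0.03 0 0 0 0;0 0 0 0 0 0 0;0 0 0 0 0 0 0")

```text
time_s: 19.6
position: [0.4613, -0.2705, 0.165]
orientation: [0.002, 0.985, -0.172, 0.007]
ft_force: [20.6, -5.7, -13.1]
opening: 0.0205
grasp_force: 45.0
```

```bash
python3 k.py 5 6
```

```text
th -97.6 r 0.0504 19.6 F [ 20.6  -5.7 -13.1] 44.99636868014932
-0.17 0.05; -0.17 0.04; -0.16 0.06; -0.16 0.08; -0.15 0.08; -0.14 0.1;
```

Call:
drive_tool(commands="0 -0.08 0.01 0 0 0 0;0 0 0 0 0 0 0;0 0 0 0 0 0 0;0 0 0 0 0 0 0")

```text
time_s: 19.93
position: [0.4603, -0.2703, 0.165]
orientation: [0.002, 0.985, -0.172, 0.008]
ft_force: [23.2, -6.0, -15.4]
opening: 0.0206
grasp_force: 45.0
```

```bash
python3 k.py 5 1; python3 j.py
```

```text
th -98.8 r 0.0504 19.9333 F [ 23.2  -6.  -15.4] 44.99570623040199
-0.17 0.05; 119 [-0.0418 -0.0341 -0.0274 -0.0221  0.0028]
```

Call:
drive_tool(commands="50 0 0 0 0 0 0;50 0 0 0 0 0 0;50 0 0 0 0 0 0;50 0 0 0.5 0 0 0;50 0 0 1 0 0 0;50 0 0 1 0 0 0;50 0 0 1 0 0 0;50 -0.5 -0.8 0.5 0 0 0;50 0 -1 0 0 0 0;50 0 -1 0 0 0 0;50 0 -1 0 0 0 0;50 0 -1 0 0 0 0")

```text
time_s: 20.98
position: [0.4411, -0.3892, 0.2654]
orientation: [0.0, 0.985, -0.172, -0.0]
ft_force: [-0.9, -0.7, 0.0]
opening: 0.0499
grasp_force: 0.0
```

Call:
drive_tool(commands="50 0 -1 0 0 0 0;50 0 -1 0 0 0 0;50 0 -1 0 0 0 0;50 0 -1 0 0 0 0;50 0 0 0 0 0 0;50 0 0 0 0 0 0;50 0 0 0 0 0 0")

```text
time_s: 21.57
position: [0.4413, -0.4877, 0.2643]
orientation: [-0.0, 0.985, -0.172, -0.0]
ft_force: [0.6, 0.5, -0.7]
opening: 0.0503
grasp_force: 0.0
```

```bash
python3 - <<'E'
from h import *
print(readout.state()["position"],readout.state()["ft_force"])
p,d=camera("top");cv2.imwrite("pics/top5.png",p);C=cloud("top",d)
p2,d2=camera("side")
a=cv2.resize(p[150:260,230:370],None,fx=2.8,fy=2.8,interpolation=cv2.INTER_CUBIC);b=cv2.resize(p2[180:290,230:370],None,fx=2.8,fy=2.8,interpolation=cv2.INTER_CUBIC)
cv2.imwrite("pics/c5.png",np.hstack([a,b]))
k=(C[...,2]>.125)&(C[...,2]<.15)&(np.linalg.norm(C[...,:2]-[.467,-.22],axis=-1)<.08);print("knob",rect(C[k]))
E
python3 j.py
```

```text
[ 0.44130882 -0.48767564  0.26434633] [ 0.61559982  0.51831051 -0.72210234]
knob (array([ 472.1, -269.6]), array([19.1, 19.3]), 134.8)
119 [-0.0419 -0.0351 -0.0279 -0.021   0.0054]
```

View pics/c5.png

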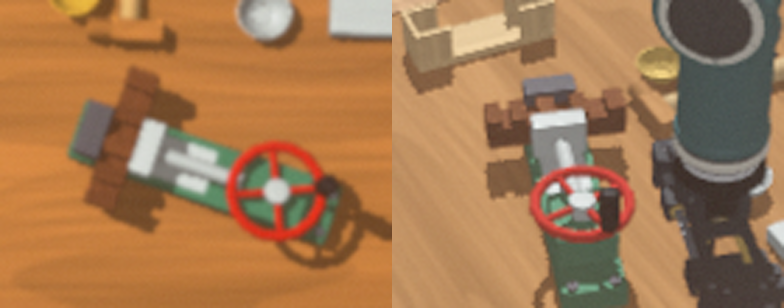

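The block sits against the fixed jaw with the moving jaw touching it. The knob stands at −85° though the hand ended at −99°, so it may have slipped in the pads. I'll take it again with the fingers closing along the tangent and wind firmly.

Call:
drive_tool(commands="60 0.1 0 0 0 0 1;60 0.1 0 0 0 0 1;60 0.1 0 0 0 0 1;60 0.1 0 0 0 0 1;60 0.1 0 0 0 0 1;60 0.1 0 0 0 0 1;60 0.1 0 0 0 0 1;60 0.1 0 0 0 0 1;60 0.1 0 0 0 0 1;60 0.1 0 0 0 0 1;60 0.1 0 0 0 0 1;60 0.1 0 0 0 0 1")

```text
time_s: 22.72
position: [0.4722, -0.4871, 0.2644]
orientation: [-0.0, 0.938, 0.346, -0.0]
ft_force: [-0.1, 0.4, 1.0]
opening: 0.0598
grasp_force: 0.0
```

Call:
drive_tool(commands="60 0 1 0 0 0 1;60 0 1 0 0 0 1;60 0 1 0 0 0 1;60 0 1 0 0 0 1;60 0 1 0 0 0 1;60 0 1 0 0 0 1;60 0 1 0 0 0 1;60 0 1 0 0 0 1;60 0 0.7 0 0 0 0;60 0 0 0 0 0 0;60 0 0 0 0 0 0;60 0 0 0 0 0 0")

```text
time_s: 23.72
position: [0.472, -0.2708, 0.2646]
orientation: [0.001, 0.765, 0.644, -0.0]
ft_force: [0.4, 0.2, 0.5]
opening: 0.0599
grasp_force: 0.0
```

Call:
drive_tool(commands="60 0 0.04 -0.6 0 0 0;60 0 0 -1 0 0 0;60 0 0 -1 0 0 0;60 0 0 -0.9 0 0 0;60 0 0 -0.6 0 0 0;60 0 0 0 0 0 0;0 0 0 0 0 0 0;0 0 0 0 0 0 0;0 0 0 0 0 0 0;0 0 0 0 0 0 0;0 0 0 0 0 0 0;0 0 0 0 0 0 0", squeeze=40)

```text
time_s: 24.72
position: [0.4722, -0.27, 0.1626]
orientation: [0.001, 0.765, 0.644, 0.0]
ft_force: [-2.0, 0.1, 1.5]
opening: 0.0222
grasp_force: 0.9
```

Call:
drive_tool(commands="0 0 0 0 0 0 0;0 -0.1 0 0 0 0 0;0 -0.1 0 0 0 0 0;0 -0.1 0 0 0 0 0;0 0 0 0 0 0 0;0 0 0 0 0 0 0;0 0 0 0 0 0 0")

```text
time_s: 25.3
position: [0.467, -0.27, 0.1626]
orientation: [0.003, 0.765, 0.644, 0.002]
ft_force: [9.3, 0.2, -2.1]
opening: 0.0209
grasp_force: 40.0
```

Call:
drive_tool(commands="0 -0.1 0 0 0 0 0;0 -0.1 0 0 0 0 0;0 -0.1 0.01 0 0 0 0;0 -0.1 0.01 0 0 0 0;0 0 0 0 0 0 0;0 0 0 0 0 0 0;0 0 0 0 0 0 0")

```text
time_s: 25.88
position: [0.4605, -0.2696, 0.1628]
orientation: [0.006, 0.765, 0.643, 0.005]
ft_force: [23.5, 1.7, -11.9]
opening: 0.0208
grasp_force: 40.0
```

Call:
drive_tool(commands="0 0 0 0 0 0 0;0 0 0 0 0 0 0;0 0 0 0 0 0 0;0 0 0 0 0 0 0;0 0 0 0 0 0 0;0 0 0 0 0 0 0")

```text
time_s: 26.38
position: [0.4606, -0.2696, 0.1628]
orientation: [0.006, 0.765, 0.644, 0.005]
ft_force: [23.6, 2.0, -12.2]
opening: 0.0207
grasp_force: 40.0
```

Call:
drive_tool(commands="0 0.07 0 0 0 0 0;0 0.07 0 0 0 0 0;0 0.07 0 0 0 0 0;0 0 0 0 0 0 0;0 0 0 0 0 0 0")

```text
time_s: 26.8
position: [0.4643, -0.2699, 0.1627]
orientation: [0.005, 0.765, 0.644, 0.003]
ft_force: [17.0, 0.2, -8.4]
opening: 0.0206
grasp_force: 40.0
```

Call:
drive_tool(commands="0 0.07 0 0 0 0 0;0 0.07 0 0 0 0 0;0 0.07 0 0 0 0 0;0 0 0 0 0 0 0;0 0 0 0 0 0 0;0 0 0 0 0 0 0")

```text
time_s: 27.3
position: [0.4678, -0.27, 0.1627]
orientation: [0.003, 0.765, 0.644, 0.002]
ft_force: [9.2, -0.5, -3.4]
opening: 0.0211
grasp_force: 40.0
```

Call:
drive_tool(commands="0 0.07 0 0 0 0 0;0 0.07 0 0 0 0 0;0 0 0 0 0 0 0;0 0 0 0 0 0 0;0 0 0 0 0 0 0")

```text
time_s: 27.72
position: [0.4699, -0.2699, 0.1626]
orientation: [0.002, 0.765, 0.644, 0.001]
ft_force: [6.3, -1.4, 0.2]
opening: 0.0208
grasp_force: 40.0
```

Call:
drive_tool(commands="0 0.06 0 0 0 0 0;0 0.03 0 0 0 0 0;0 0 0 0 0 0 0;0 0 0 0 0 0 0;0 0 0 0 0 0 0")

```text
time_s: 28.13
position: [0.4711, -0.2699, 0.1626]
orientation: [0.001, 0.765, 0.644, 0.0]
ft_force: [1.7, -2.7, 5.0]
opening: 0.0204
grasp_force: 40.0
```

```bash
cat > sp.py <<'E'
from h import *
p,d=camera("top");hsv=cv2.cvtColor(p,cv2.COLOR_BGR2HSV)
v,u=np.nonzero(((hsv[...,0]<8)|(hsv[...,0]>172))&(hsv[...,1]>150)&(hsv[...,2]>90))
P=np.array([px2w("top",a,b,.086)[:2] for a,b in zip(u,v)])-[.468,-.2205];r=np.linalg.norm(P,axis=1);k=(r>.014)&(r<.04)
a=np.degrees(np.arctan2(P[k,1],P[k,0]));w=np.angle(np.exp(4j*np.radians(a)).mean(),deg=True)/4
h,_=np.histogram(a,bins=np.arange(-180,181,10));print(k.sum(),"phase mod90",round(w,2),h)
E
cp sp.py /tmp/x; python3 sp.py; python3 sp.py; sed 's/p,d=camera("top")/p=cv2.imread("pics\/top5.png")/' sp.py > sq.py; python3 sq.py
```

```text
40 phase mod90 4.26 [ 0  0  0  0  0  0  0  0  0  0  0  0  0  0  0  0  0  7 13  2  0  0  0  0
  0  0  0 14  4  0  0  0  0  0  0  0]
38 phase mod90 3.85 [ 0  0  0  0  0  0  0  0  0  0  0  0  0  0  0  0  0  7 13  1  0  0  0  0
  0  0  0 14  3  0  0  0  0  0  0  0]
82 phase mod90 3.5 [11  3  0  0  0  0  0  0  8 12  0  0  0  0  0  0  0  8 13  2  0  0  0  0
  0  0  0 14  4  0  0  0  0  0  0  7]
```

Call:
drive_tool(commands="0 -0.1 0 0 0 0 0;0 -0.1 0 0 0 0 0;0 -0.1 0 0 0 0 0;0 -0.1 0 0 0 0 0;0 -0.1 0 0 0 0 0;0 0 0 0 0 0 0;0 0 0 0 0 0 0")

```text
time_s: 28.82
position: [0.4627, -0.2697, 0.1627]
orientation: [0.005, 0.765, 0.644, 0.004]
ft_force: [18.2, -1.2, -6.5]
opening: 0.0207
grasp_force: 40.0
```

```bash
python3 sp.py; python3 sp.py
```

```text
45 phase mod90 -5.52 [ 0  0  0  0  0  0  0  0  0  0  0  0  0  0  0  0  6 14  4  0  0  0  0  0
  0  2  9  7  0  0  0  0  0  0  2  1]
45 phase mod90 -5.52 [ 0  0  0  0  0  0  0  0  0  0  0  0  0  0  0  0  6 14  4  0  0  0  0  0
  0  2  9  7  0  0  0  0  0  0  2  1]
```

Call:
drive_tool(commands="0 0.06 0 0 0 0 0;0 0.06 0 0 0 0 0;0 0.06 0 0 0 0 0;0 0.06 0 0 0 0 0;0 0.06 0 0 0 0 0;0 0.05 0 0 0 0 0;0 0.05 0 0 0 0 0;0 0 0 0 0 0 0;0 0 0 0 0 0 0;0 0 0 0 0 0 0")

```text
time_s: 29.75
position: [0.4695, -0.2699, 0.1626]
orientation: [0.002, 0.765, 0.644, 0.001]
ft_force: [6.4, -3.8, 3.2]
opening: 0.0206
grasp_force: 40.0
```

Call:
drive_tool(commands="0 0.03 0 0 0 0 0;0 0.02 0 0 0 0 0;0 0 0 0 0 0 0;60 0 0 0 0 0 0;60 0 0 0 0 0 0;60 0 0 0 0 0 0;60 0 0 0 0 0 0;60 0 0 0.5 0 0 0;60 0 0 1 0 0 0;60 0 0 1 0 0 0;60 0 0 1 0 0 0;60 0 0 0.5 0 0 0")

```text
time_s: 30.75
position: [0.4703, -0.2697, 0.2656]
orientation: [0.002, 0.765, 0.644, 0.001]
ft_force: [0.7, -1.5, 0.5]
opening: 0.0597
grasp_force: 0.0
```

Call:
drive_tool(commands="60 0 -1 0 0 0 0;60 0 -1 0 0 0 0;60 0 -1 0 0 0 0;60 0 -1 0 0 0 0;60 0 -1 0 0 0 0;60 0 -1 0 0 0 0;60 0 -1 0 0 0 0;60 0 0 0 0 0 0;60 0 0 0 0 0 0;60 0 0 0 0 0 0")

```text
time_s: 31.58
position: [0.469, -0.4436, 0.2612]
orientation: [-0.001, 0.765, 0.644, 0.0]
ft_force: [-1.1, -0.5, 0.5]
opening: 0.0601
grasp_force: 0.0
```

```bash
python3 sp.py; python3 - <<'E'
from h import *
s=readout.state();print(s["position"],np.abs(s["qd"]).max())
p,d=camera("top");C=cloud("top",d);cv2.imwrite("pics/top6.png",p)
k=(C[...,2]>.125)&(C[...,2]<.15)&(np.linalg.norm(C[...,:2]-[.467,-.22],axis=-1)<.08);print("knob",rect(C[k]))
cv2.imwrite("pics/c6.png",cv2.resize(p[150:260,230:370],None,fx=5,fy=5,interpolation=cv2.INTER_CUBIC))
O=np.array([.5296,-.0513]);yw=np.radians(-20);X=np.array([np.cos(yw),np.sin(yw)]);Y=np.array([-X[1],X[0]])
L=np.stack([(C[...,:2]-O)@X,(C[...,:2]-O)@Y],-1)
for s in(-1,1):
    m=(C[...,2]>.064)&(C[...,2]<.076)&(s*L[...,0]>.038)&(s*L[...,0]<.085)&(abs(L[...,1])<.06);P=L[m];print(len(P),P.min(0),P.max(0),P.mean(0))
E
```

```text
83 phase mod90 3.83 [11  3  0  0  0  0  0  0  8 12  1  0  0  0  0  0  0  7 13  2  0  0  0  0
  0  0  0 14  5  0  0  0  0  0  0  7]
[ 0.46916368 -0.44321899  0.26130659] 0.010301665354860613
knob (array([ 471.9, -269.4]), array([18.6, 19.4]), 133.1)
112 [-0.07847254 -0.01773589] [-0.03819077  0.01804943] [-0.05952336 -0.00029445]
74 [ 0.04421899 -0.01754421] [0.08153068 0.0176457 ] [0.06926517 0.00064018]
```

View pics/c6.png

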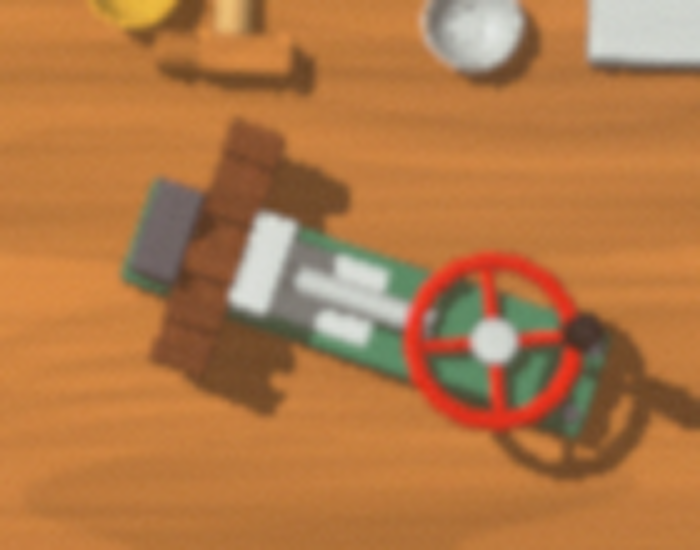

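The block sits square between the two jaws, its edges at y ±18 mm and its middle within 2 mm of centre. The wheel rests at the same angle as after the first release, and the arm is clear.

```bash
python3 -c "
from cell import job
print(job.job_done())"
```

```text
the job is handed in; nothing more can be done
None
```

I handed the job in at about 32 s: the block went from rack to mat to clamp bed and was wound against the fixed jaw, ending square and centred within about 2 mm with the arm clear. The wheel sprang back about 13° each time I let go, so the final jaw force (over 2 N needed) is inferred, not measured.

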